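# Show the orange paint sample to the inspection camera

## Robot

A 6-joint arm with a two-finger parallel gripper is mounted at the origin on the work surface. World frame = base frame: x ahead of the robot, y to its left, z up, the work surface at z = 0. Lengths are in m, angles in rad, forces in N, time in s.
With the tool pointing down it reaches from about 0.25 to 0.775 m from the base axis. Payload 4 kg.
Tool frame: the origin (TCP) lies on the centre line of the jaws, within the pads' length; the fingertips stand 25 mm ahead of it and the grasp point (between the pads) lies 6 mm ahead of it; z points along the fingers, y is the line along which they close (so a half turn about z gives the same grasp; the last joint's range is limited). The gripper opens to 94 mm and grips with 3 to 60 N. Pads are 16 mm wide; open, the fingers measure 119 mm over their backs; the gripper's body (75 mm by 177 mm) begins 78 mm behind the grasp point.
Start: joints at [-1.358, 0.087, 1.371, -0, 1.684, -0.103], TCP at [0.171, -0.523, 0.207] pointing down, gripper open.
Joint ranges: [-3.1, 3.1], [-0.76, 2.03], [0.27, 2.55], [-1.08, 4.22], [0.17, 2.65], [-2.57, 2.57]. Speed limits (rad/s): [2.79, 2.79, 3.14, 3.14, 3.14, 3.14].

## Interface

Orientations are given as [roll, pitch, yaw] about the fixed x, y, z axes, in that order (R = Rz(yaw) Ry(pitch) Rx(roll)).
In Python, from bench import sensors, optics, ticket gives the robot as it stands.
- The arm moves only by the tool send_rows, never from a script. Its argument "rows" is a list of rows, each a list of 6 numbers: the shift along the world's x, y, z in mm, then the turn, a rotation vector about the world's x, y, z in rad. In form: [[x, y, z, wx, wy, wz], ...]. A call has 1 to 8 rows; each row shifts and turns the commanded pose from where the row before left it; what a row does not reach is not made up. A row lasts 1/12 s, in which the tool goes at most 41.7 mm and 7.16 degrees, less where a joint would pass 70% of its speed; a pose out of reach is approached as far as the arm can. A call is refused whole if a number of a shift passes 41.7 or a number of a turn 0.125, either way. A call with a gripper value outside its range is refused whole. "grip" is the finger opening in mm, from 0 to 94, set as the call begins (left out, the last holds). The fingers move at their own pace and stop on an object; the grip force is fixed at half the most. Time passes only in rows, so rows that do not move let the fingers close. It gives the time, the measured TCP pose, the force, the opening and the grip force at its end, in the units of the state.
- sensors.get_obs(): the state, without advancing time (a new reading comes with each control period).
- optics.snapshot(name): name is "scene" or "top"; returns the picture (420x560x3 uint8, red, green, blue); there is no depth.
- optics.camera_model(name): a dict with "vertical_fov" (degrees; the focal length in pixels is half the picture's height over the tangent of half this angle, whatever the lens; pixels are square), "cx", "cy" (the principal point, pixels), "k1" (the pictures are not rectified: a ray, as slopes to the right and down, at radius r is drawn at 1 + k1 r^2 times it, then the intrinsics apply), "R" (3x3) and "t" (3): a world point X has camera coordinates R X + t. Camera axes: x right, y down, z forward; pixel columns grow to the right and rows downward; lengths in m; the calibration is good to about 2 mm. A picture is of the moment at which its call begins. camera_model takes no time and is no camera call.
- ticket.close_job(): hands the job in; it is judged then, once.
The state is a dict: "time": time; "joint_positions": joint angles; "qvel": joint speeds; "joint_torque": joint torques, N m; "tool_pos": TCP position; "ee_rot": TCP orientation; "wrist_force": force on the tool from outside, world axes, zero at the start; "wrist_torque": the same for the moment, N m; "width": finger opening in m; "finger_force": force on a finger pad.
Only numpy, scipy, OpenCV 4.12 (cv2) and the standard library are available. Lean on these libraries where they do the work, as an engineer would, in place of code of your own. Each camera call takes 0.05 s, during which the arm holds its last target. There are 200 camera calls.

## Task

First stand the inspection light's red-knobbed dimmer lever straight up (half light) and leave it so. Then take the orange paint sample out of the drying rack and hold it up in the air in front of the inspection camera: upright with its tab on top, the painted face square to the lens and centred on it, 120 mm from it; finish while still holding it there. Leave the other two samples, the cup and the tin where they are, and touch neither the camera nor its stand.

Things in the scene. Friction and masses are not known exactly. Their poses are not given: they have to be found in the camera images.
- sample_orange: the orange paint sample to present, loose, 50 to 100 g: plate 64 mm wide (y), 80 mm tall, 6 mm thick (x), grey behind; centred on top a white tab 30 mm wide (y), 30 mm tall, 10 mm thick (x), its top 6 mm in the sample's colour. Origin: centre of its underside; z up to the tab, x out of the painted (orange) face. It stands upright in a slot of the rack
- orange_face (a point): the centre of the orange sample's painted face, 40 mm above its underside; axes as the sample's
- orange_tab (a point): the centre of the orange sample's tab, 95 mm above its underside: the place to grip it, across its 10 mm thickness (along its x); axes as the sample's
- sample_blue: bystander: the blue sample, the same shape and axes as the orange one, in another slot of the rack. Origin: centre of its underside
- sample_green: bystander: the green sample, the same shape and axes, in another slot. Origin: centre of its underside
- rack: aluminium drying rack, a fixed bar 60 mm (x) by 310 mm (y) by 35 mm tall, with three slots in a row along its y, 100 mm apart, each 9 mm (x) by 67 mm (y) and 25 mm deep; which sample is in which slot varies; painted faces point to the +x side. Origin: centre of its underside
- stand: fixed stand of the inspection camera, not to be touched: dark base 120 by 110 mm, steel pole 276 mm tall 45 mm behind (+x of) the origin, on it the grey camera head (60 by 60 by 50 mm, white ring light 66 mm across, black lens barrel). Origin: at table height below the head. The camera looks along the stand's -x; its height on the pole varies
- lens (a point): the centre of the camera's front lens, 55 mm in front of (-x of) the stand's origin, 170 to 220 mm above the table; the camera looks level along this frame's -x; z is up
- dimmer (a joint): angle of the dimmer lever, rad: 0 leaning 0.7 rad to the -x side of its base, 0.7 straight up (half light), 1.4 leaning 0.7 rad to the +x side. Friction keeps it where it is left (about 1 N at the knob to move it)
- dimmer_tip (a point): the centre of the lever's red ball knob, 26 mm in diameter, 80 mm from the hinge, 102 mm above the table when upright; the arm of the lever is a 10 mm round steel rod
- dimmer_base: grey housing of the dimmer lever, fixed, 70 mm (x) by 50 mm (y) by 25 mm tall. Origin: centre of its underside. The hinge runs along its y, 22 mm above the origin; the lever swings in its x-z plane
- cup: bystander: white plastic mixing cup, 66 mm across the rim, 85 mm tall, loose. Origin: centre of its underside
- tin: bystander: metal paint tin with a yellow band, 80 mm across, 110 mm tall, loose. Origin: centre of its underside
Not all that is in view belongs to the job. What is shaped like the sample_orange but black is not meant.

How it is judged:
On the way, in this order (a step that is already met when the one before it is completed fails the run):
1. the dimmer lever stands straight up (within 0.12 rad) (value of joint dimmer between 0.58 and 0.82 rad), for 0.2 s.
2. the orange sample is lifted clear of the rack by the gripper, the lever still upright (all of step 1 and height (world z) of sample_orange above 0.07 m and contact force between sample_orange and the fingers above 1 N), for 0.2 s.
At the end, for the whole second after the job is handed in: Gripper holds the orange sample still in the air, nothing else carrying it: painted face towards the lens, 100 to 140 mm off, centre within 15 mm of the lens axis in y and z, square and upright within 0.15 rad. Lever within 0.12 rad of upright; bystanders within 25 mm of their start (all of step 1 and contact force between sample_orange and the fingers above 1 N and contact force between sample_orange and rack below 0.1 N and contact force between sample_orange and stand below 0.1 N and contact force between sample_orange and cup below 0.1 N and contact force between sample_orange and tin below 0.1 N and contact force between sample_orange and dimmer_base below 0.1 N and linear speed of sample_orange below 0.03 m/s and angular speed of sample_orange below 0.2 rad/s and contact force between sample_orange and sample_blue below 0.1 N and contact force between sample_orange and sample_green below 0.1 N and x of orange_face in the frame of lens between -0.14 and -0.1 m and y of orange_face in the frame of lens between -0.015 and 0.015 m and z of orange_face in the frame of lens between -0.015 and 0.015 m and x of lens in the frame of sample_orange above 0.08 m and angle between sample_orange's own z axis and vertical below 0.15 rad and angle between the x axis of sample_orange and the x axis of lens, either way round below 0.15 rad and distance of each of sample_blue, sample_green, cup, tin from where it was at the start of the episode below 0.025 m and angle between each of sample_blue, sample_green, cup, tin's own z axis and vertical below 0.3 rad); the arm keeps its last pose, push and grip.
It fails at once if the blue sample is moved more than 25 mm or tipped (distance of sample_blue from where it was at the start of the episode above 0.025 m or angle between sample_blue's own z axis and vertical above 0.3 rad).
It fails at once if the green sample is moved more than 25 mm or tipped (distance of sample_green from where it was at the start of the episode above 0.025 m or angle between sample_green's own z axis and vertical above 0.3 rad).
It fails at once if the cup is moved more than 25 mm or tipped (distance of cup from where it was at the start of the episode above 0.025 m or angle between cup's own z axis and vertical above 0.3 rad).
It fails at once if the tin is moved more than 25 mm or tipped (distance of tin from where it was at the start of the episode above 0.025 m or angle between tin's own z axis and vertical above 0.3 rad).
It fails at once if the camera or its stand is touched (over 1 N) (contact force between stand and anything else above 1 N).
It also fails if it takes over 59 s, if anything falls off the work surface, if the arm or the gripper's body presses on something with over 40 N, if the wrist force passes 120 N, or if a joint passes its speed limit or range.

## Working session

There is one attempt and no reset: what is moved stays moved. The work goes in short steps, Python scripts to look and compute and a tool call to move; the robot and the scene stay as the last step left them, time stands still between calls to the robot, and variables do not carry over. Pictures are saved under pics/ and viewed, at most 10 in all, crops included, and the job is handed in when it is done.

Besides the shell and the picture viewer there is one more tool, called after "Request:" as name(argument=value, ...), one argument or row to a line, values as JSON. send_rows: Moves the arm, as the interface text tells. Its arguments: {"type":"object","properties":{"rows":{"type":"array"},"grip":{"type":"number"}},"required":["rows"]}

```bash
mkdir -p pics; ls
python3 - <<'E'
from bench import sensors, optics
import cv2,numpy as np
for n in("scene","top"):
    im=optics.snapshot(n); np.save(f"pics/{n}0.npy",im); cv2.imwrite(f"pics/{n}0.png",cv2.cvtColor(im,cv2.COLOR_RGB2BGR))
    print(n,optics.camera_model(n))
o=sensors.get_obs();print(o["tool_pos"],o["ee_rot"],o["wrist_force"],o["width"],o["time"])
E
```

```text
pics
scene {'vertical_fov': 55.45913016393242, 'cx': 279.1108557534026, 'cy': 207.5822812360541, 'k1': 0.012057126626551801, 'R': array([[ 0.06300412,  0.99790775,  0.01451195],
       [ 0.54229237, -0.02202413, -0.83990114],
       [-0.83782424,  0.06078695, -0.54254538]]), 't': array([-0.06309123, -0.2036873 ,  1.56024368])}
top {'vertical_fov': 51.256721135561435, 'cx': 273.26177762161274, 'cy': 211.45023012128712, 'k1': -0.036825654149402844, 'R': array([[-9.26144458e-03, -9.99957088e-01,  2.20710738e-04],
       [-9.82038294e-01,  9.05388564e-03, -1.88464365e-01],
       [ 1.88454279e-01, -1.96219866e-03, -9.82080004e-01]]), 't': array([0.01648241, 0.58737435, 1.08394714])}
[ 0.17071213 -0.52233327  0.20551923] [-3.13963199e+00 -2.09758980e-04  3.15768654e-01] [-0.51790329 -0.47775478  0.55939581] 0.09415310575221987 0.1
```

View pics/scene0.png

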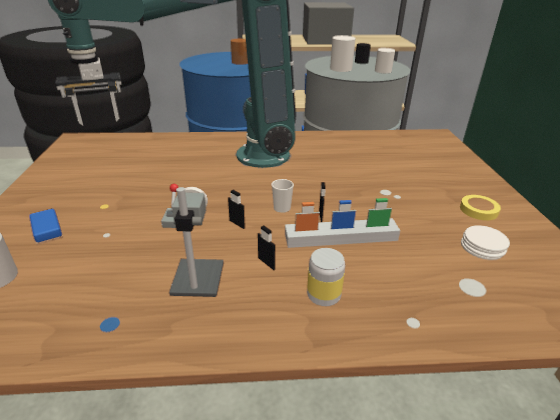

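View pics/top0.png

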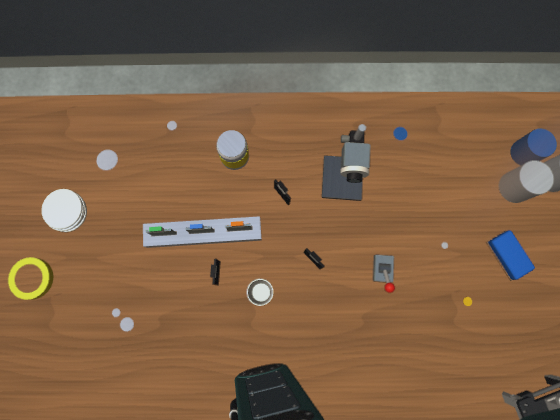

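Candidates shaped like the sample: orange in the rack, scene (307,220) / top (237,226); blue (343,218)/(200,227); green (379,216)/(160,230); black decoys at scene (236,208), (266,247), (322,200) and top (283,192), (314,258), (215,271). I choose the orange one. The red knob is at scene (174,187) / top (390,288), and the camera head is at top (355,160). Next is the close crop check.

```bash
cat > h.py <<'E'
import numpy as np,cv2
from bench import sensors,optics
from scipy.optimize import least_squares
M={n:optics.camera_model(n) for n in("scene","top")}
def K(m):
    f=210/np.tan(np.radians(m["vertical_fov"])/2); return np.array([[f,0,m["cx"]],[0,f,m["cy"]],[0,0,1]])
def proj(n,X):
    m=M[n]; return cv2.projectPoints(np.atleast_2d(np.array(X,float)),cv2.Rodrigues(m["R"])[0],m["t"],K(m),np.array([m["k1"],0,0,0]))[0][:,0]
def tri(ps,pt):
    r=least_squares(lambda X:np.r_[proj("scene",X)[0]-ps,proj("top",X)[0]-pt],[.45,0,.1]); return r.x.round(4),np.abs(r.fun).max().round(2)
def onz(n,p,z):
    m=M[n]; u=cv2.undistortPoints(np.array([[p]],float),K(m),np.array([m["k1"],0,0,0]))[0,0]
    d=m["R"].T@np.r_[u,1]; c=-m["R"].T@m["t"]; return (c+d*(z-c[2])/d[2]).round(4)
E
python3 - <<'E'
from h import *
s=np.load("pics/scene0.npy");t=np.load("pics/top0.npy")
def c(im,x,y,w,h): return cv2.resize(im[y:y+h,x:x+w],(400,300),interpolation=cv2.INTER_CUBIC)
m=np.vstack([np.hstack([c(s,280,190,80,60),c(t,210,200,80,60)]),np.hstack([c(s,150,170,80,60),c(t,320,110,80,60)])])
cv2.imwrite("pics/m1.png",m[:,:,::-1])
def cent(im,mask,x,y,w,h):
    q=mask(im[y:y+h,x:x+w].astype(int)); ys,xs=np.nonzero(q); return np.array([xs.mean()+x,ys.mean()+y]),len(xs)
red=lambda i:(i[...,0]>130)&(i[...,1]<60)&(i[...,2]<60)
ps=cent(s,red,160,175,30,25);pt=cent(t,red,375,275,30,25);print(ps,pt,tri(ps[0],pt[0]))
E
```

```text
(array([172.66666667, 188.66666667]), 15) (array([389.42105263, 287.19736842]), 76) (array([ 0.3894, -0.2746,  0.082 ]), np.float64(0.27))
```

View pics/m1.png

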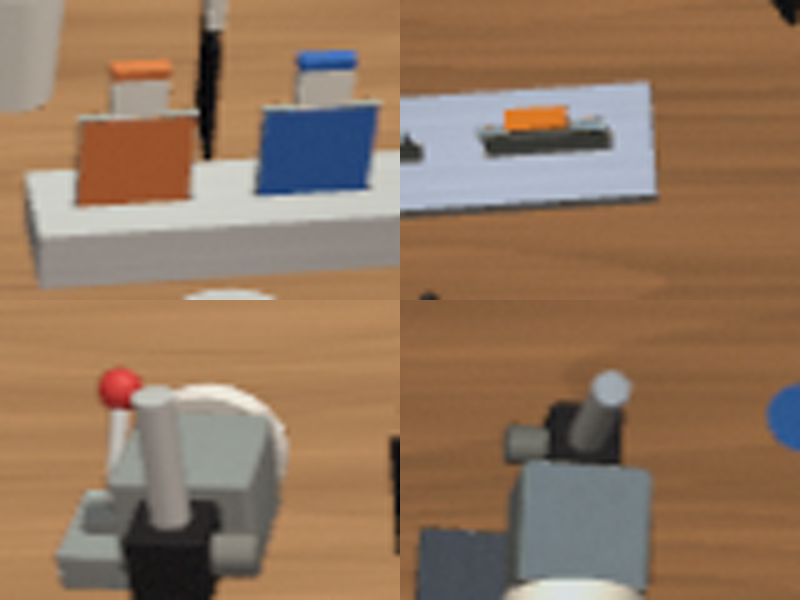

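The crop confirms it: the sample in the rack's end slot has an orange face and an orange-topped white tab, with its tab top at about scene (308,204) and top (237,223.5). The lever leans to the robot side, knob at scene (174,187.6). Now I'll take corners of the stand, rack and dimmer.

Run:
```python
from h import *
s=np.load("pics/scene0.npy");t=np.load("pics/top0.npy")
def c(im,x,y,w=50,h=37.5):
    A=np.array([[8,0,-8*x],[0,8,-8*y]],float); o=cv2.warpAffine(im,A,(400,300),flags=cv2.INTER_CUBIC)
    for i in range(0,50,10): cv2.putText(o,str(x+i),(i*8,9),0,.35,(255,255,0),1);cv2.line(o,(i*8,0),(i*8,300),(255,255,0),1)
    for i in range(0,38,10): cv2.putText(o,str(y+i),(0,i*8+9),0,.35,(0,255,255),1);cv2.line(o,(0,i*8),(400,i*8),(0,255,255),1)
    return o
m=np.vstack([np.hstack([c(t,335,140),c(t,320,170)]),np.hstack([c(s,165,180),c(t,365,250)])])
cv2.imwrite("pics/m2.png",m[:,:,::-1])
```

```text
(no output)
```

View pics/m2.png

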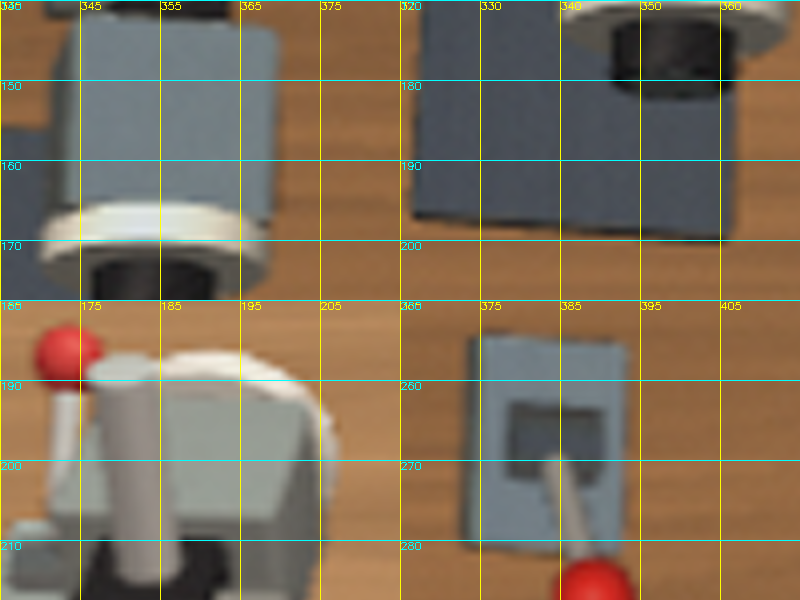

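Readings from the crop: head top corners at top (344.5,142) and (369.7,143.6), scene (171,206.5), (199,207.3) and (203,192.5). The base's front edge runs (321.7,197)–(361,200) in top, and the dimmer housing top corners are about (375,255), (393,255.5), (392,281.6). I'll fit the models to these.

Run:
```python
from h import *
def Rz(a): return np.array([[np.cos(a),-np.sin(a)],[np.sin(a),np.cos(a)]])
def fit(obs,p0,zf):
    def pts(p): return np.array([np.r_[Rz(p[2])@np.array(o[1][:2])+p[:2],zf(p,o[1][2])] for o in obs])
    def r(p):
        P=pts(p); return np.concatenate([proj(o[0],x)[0]-o[2] for o,x in zip(obs,P)])
    q=least_squares(r,p0,loss="soft_l1"); return q.x.round(4),r(q.x).reshape(-1,2).round(1).tolist()
T,S="top","scene";h=.03
print("stand",fit([(T,(h,h,.025),(344.5,142)),(T,(h,-h,.025),(369.7,143.6)),(T,(-h,-h,.025),(368.9,167.3)),(S,(h,-h,.025),(171,206.5)),(S,(h,h,.025),(199,207.3)),(S,(-h,h,.025),(203,192.5))],[.6,-.2,0,.2],lambda p,z:p[3]+z))
a,b=onz(T,(321.7,197),.01),onz(T,(361,200),.01);print("base front",a,b,np.linalg.norm(a-b),"yaw",-np.arctan2((a-b)[0],(a-b)[1]))
# rack: auto corners
t=np.load("pics/top0.npy");s=np.load("pics/scene0.npy")
hsv=cv2.cvtColor(t,cv2.COLOR_RGB2HSV);m=((hsv[...,1]<60)&(hsv[...,2]>130)).astype(np.uint8);m[:200]=0;m[255:]=0;m[:,:135]=0;m[:,270:]=0
m=cv2.morphologyEx(m,cv2.MORPH_CLOSE,np.ones((9,9)));n,l,st,_=cv2.connectedComponentsWithStats(m);k=1+st[1:,4].argmax()
c=max(cv2.findContours((l==k).astype(np.uint8),0,1)[0],key=cv2.contourArea);bx=cv2.boxPoints(cv2.minAreaRect(c));print("rack px",bx.tolist())
W=np.array([onz(T,p,.035) for p in bx]);print(W)
o=lambda i:(i[...,0]>170)&(i[...,2]<90)&(i[...,0].astype(int)-i[...,1]>60)
q=np.argwhere(o(t)[210:240,225:255])+[210,225];print("tabtop top",q.mean(0)[::-1],q.min(0),q.max(0),len(q));tt=q.mean(0)[::-1]
q=np.argwhere(o(s)[200:208,298:320])+[200,298];print("tab scene",q.mean(0)[::-1],q.min(0),q.max(0),len(q))
print("tab tri",tri((308,203.3),tt),onz(T,tt,.11))
print("knob",tri((173.8,187.4),(389.3,287.2)))
for p in((375,254.8),(393,255.5),(392,281.6),(373.6,280.5)):print("dim",onz(T,p,.025))
```

```text
stand (array([ 0.684 , -0.1793, -0.0641,  0.1996]), [[-0.7, -0.3], [0.3, -0.4], [0.8, 1.1], [-0.7, 0.3], [0.3, -0.1], [0.9, -0.1]])
base front [ 0.6352 -0.1216  0.01  ] [ 0.6259 -0.2287  0.01  ] 0.10750302321330316 yaw -0.08661746354058905
rack px [[141.5513916015625, 223.30526733398438], [259.6659240722656, 215.76602172851562], [261.1145324707031, 238.46078491210938], [143.0, 246.00003051757812]]
[[0.5628 0.36   0.035 ]
 [0.5802 0.0471 0.035 ]
 [0.5197 0.0435 0.035 ]
 [0.5024 0.3533 0.035 ]]
tabtop top [236.42553191 223.29787234] [221 231] [225 242] 47
tab scene [307.16129032 202.83870968] [202 302] [204 313] 31
tab tri (array([0.5465, 0.1019, 0.1209]), np.float64(0.24)) [0.5482 0.1023 0.11  ]
knob (array([ 0.3892, -0.2722,  0.0864]), np.float64(0.2))
dim [ 0.4748 -0.2557  0.025 ]
dim [ 0.4724 -0.3032  0.025 ]
dim [ 0.4045 -0.2966  0.025 ]
dim [ 0.4079 -0.2486  0.025 ]
```

Measurements agree with the given sizes. The knob at z≈0.086 matches a hinge at (0.440, -0.276) with the lever at 0, the orange tab top is at z 0.121 in the slot, and the lens is at about (0.629, -0.175, 0.200). I'll move above the knob with the jaws across the swing direction.

Request:
send_rows(
  rows=[
    [18,21,0,0,0,0.097],
    [18,21,0,0,0,0.097],
    [18,21,0,0,0,0.097],
    [18,21,0,0,0,0.097],
    [18,21,0,0,0,0.097],
    [18,21,0,0,0,0.097],
  ],
  grip=60,
)

```text
time: 0.6
tool_pos: [0.2793, -0.3955, 0.206]
ee_rot: [-3.141, -0.0, 0.902]
wrist_force: [-0.3, -0.3, 0.1]
width: 0.0607
finger_force: 0.0
```

Request:
send_rows(
  rows=[
    [18,21,0,0,0,0.097],
    [18,21,0,0,0,0.097],
    [18,21,0,0,0,0.097],
    [18,21,0,0,0,0.097],
    [18,21,0,0,0,0.097],
    [18,21,0,0,0,0.097],
    [0,0,0,0,0,0],
    [0,0,0,0,0,0],
  ],
)

```text
time: 1.27
tool_pos: [0.3871, -0.2699, 0.2061]
ee_rot: [-3.141, -0.0, 1.481]
wrist_force: [-0.2, -0.3, 0.4]
width: 0.0599
finger_force: 0.0
```

Request:
send_rows(
  rows=[
    [5,-2,-20,0,0,0],
    [0,0,-24,0,0,0],
    [0,0,-24,0,0,0],
    [0,0,-24,0,0,0],
    [0,0,-20,0,0,0],
    [0,0,0,0,0,0],
    [0,0,0,0,0,0],
  ],
)

```text
time: 1.85
tool_pos: [0.3904, -0.2731, 0.0935]
ee_rot: [-3.139, -0.002, 1.477]
wrist_force: [-0.4, -0.5, 0.1]
width: 0.0599
finger_force: 0.0
```

Request:
send_rows(
  rows=[
    [0,0,0,0,0,0],
    [0,0,0,0,0,0],
    [0,0,0,0,0,0],
    [0,0,0,0,0,0],
  ],
  grip=31,
)

```text
time: 2.18
tool_pos: [0.3924, -0.2735, 0.096]
ee_rot: [3.139, 0.002, 1.48]
wrist_force: [0.4, 0.6, -0.6]
width: 0.0363
finger_force: 0.0
```

Request:
send_rows(
  rows=[
    [8,-1,4,0,0,0],
    [8,-1,3,0,0,0],
    [8,-1,3,0,0,0],
    [8,-1,2,0,0,0],
    [8,0,1,0,0,0],
    [8,0,0,0,0,0],
    [0,0,0,0,0,0],
    [0,0,0,0,0,0],
  ],
)

```text
time: 2.85
tool_pos: [0.4401, -0.2766, 0.1072]
ee_rot: [-3.141, -0.0, 1.481]
wrist_force: [0.2, -0.8, 0.1]
width: 0.0315
finger_force: 0.0
```

Run:
```python
from h import *
s=optics.snapshot("scene");t=optics.snapshot("top")
m=np.hstack([cv2.resize(s[150:225,130:230],(400,300),interpolation=2),cv2.resize(t[220:295,340:440],(400,300),interpolation=2)])
cv2.imwrite("pics/m3.png",m[:,:,::-1]);o=sensors.get_obs();print(o["tool_pos"],o["width"],o["wrist_force"])
```

```text
[ 0.4395426  -0.27659551  0.10718128] 0.031224810002802174 [ 0.01103787  0.04693185 -0.4296939 ]
```

View pics/m3.png

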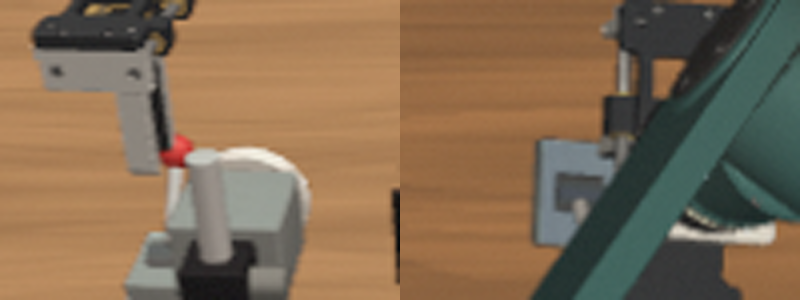

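The picture shows the knob still near scene (174,187), to the right of the finger at (166,183). I'll check this against projections.

Run:
```python
from h import *
print(proj("scene",[[.389,-.2715,.083],[.44,-.276,.102],[.44,-.276,.082],[.44,-.276,.13],[.4597,-.2766,.082],[.4717,-.2766,.082]]).round(1))
s=optics.snapshot("scene");t=optics.snapshot("top")
red=lambda i:(i[...,0]>110)&(i[...,1]<80)&(i[...,2]<80)
q=np.argwhere(red(s)[175:200,160:200])+[175,160];print(q.mean(0)[::-1],q.min(0),q.max(0),len(q))
q=np.argwhere(red(t)[220:310,340:440])+[220,340];print(len(q), q.mean(0)[::-1] if len(q) else 0)
```

```text
[[174.  188.3]
 [168.6 191.6]
 [169.6 197.7]
 [167.3 182.9]
 [168.2 201.4]
 [167.5 203.7]]
[173.46875 188.3125 ] [184 170] [191 177] 32
2 [391.5 274. ]
```

Run:
```python
from h import *
s=optics.snapshot("scene");t=optics.snapshot("top")
s0=np.load("pics/scene0.npy")
c=lambda i,x,y:cv2.resize(i[y:y+45,x:x+30],(400,600),interpolation=cv2.INTER_CUBIC)
m=np.hstack([c(s,155,170),c(s0,155,170)])
cv2.imwrite("pics/m4.png",m[:,:,::-1]);print(proj("top",[[.389,-.2715,.083],[.44,-.276,.102]]).round(1))
```

```text
[[388.5 287.3]
 [391.2 266.1]]
```

View pics/m4.png

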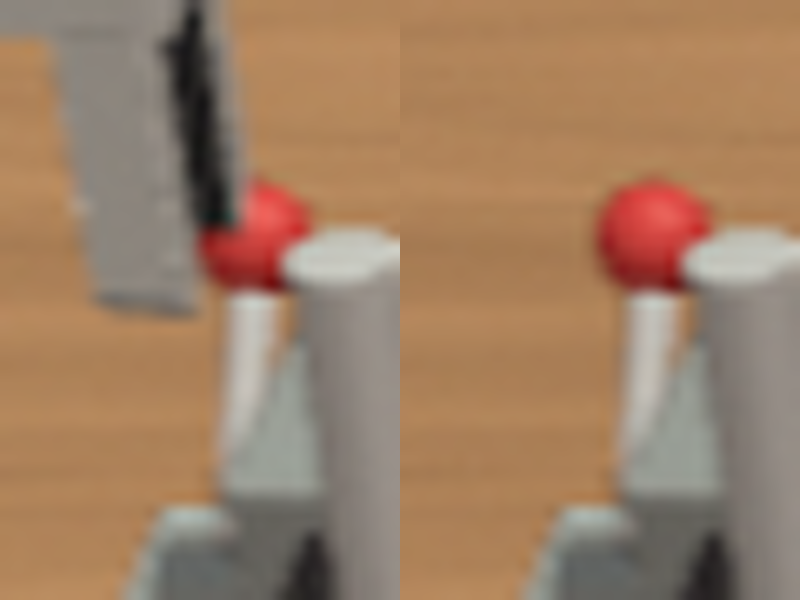

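The knob has not moved from (174,187.5). The near fingertip shows at (166,193), about 9 px above where it should be, so the jaws passed over the knob. I'll check the reported TCP against the first pictures.

Run:
```python
from h import *
d=np.array([.311,-.95,0]);c=np.array([.171,-.5223,.2055])
for k in(-1,1):
    P=[c+k*.0535*d+[0,0,-.025],c+k*.0535*d+[0,0,.005]]
    print(proj("scene",P).round(1).tolist(),proj("top",P).round(1).tolist())
s=np.load("pics/scene0.npy");t=np.load("pics/top0.npy")
m=np.hstack([cv2.resize(s[55:145,40:160],(400,300),interpolation=2),cv2.resize(t[360:420,480:560],(400,300),interpolation=2)])
cv2.imwrite("pics/m5.png",m[:,:,::-1])
```

```text
[[119.1, 127.4], [117.2, 118.5]] [[496.9, 394.1], [503.9, 397.2]]
[[83.3, 131.6], [80.9, 122.5]] [[540.7, 377.0], [549.0, 379.5]]
```

View pics/m5.png

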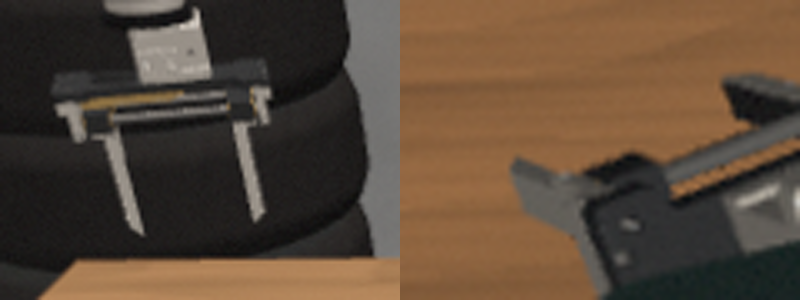

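Run:
```python
from h import *
print(tri((118.6,121),(503,393)),tri((82,125.3),(545,376)))
```

```text
(array([ 0.1615, -0.4703,  0.2062]), np.float64(1.39)) (array([ 0.1938, -0.5692,  0.2037]), np.float64(0.03))
```

The fingertips triangulate to z≈0.205 with the TCP reported at 0.2055, so they sit about 24 mm higher than the text says. The present view agrees (~9 px). I'll treat the tips as level with the reported TCP, go back and retry lower.

Request:
send_rows(
  rows=[
    [0,0,10,0,0,0],
    [-16,1,0,0,0,0],
    [-16,2,0,0,0,0],
    [-16,1,0,0,0,0],
    [0,0,0,0,0,0],
    [0,0,0,0,0,0],
  ],
  grip=64,
)

```text
time: 3.65
tool_pos: [0.3919, -0.2731, 0.1186]
ee_rot: [3.14, 0.001, 1.479]
wrist_force: [0.4, -0.1, 0.1]
width: 0.0635
finger_force: 0.0
```

Request:
send_rows(
  rows=[
    [0,0,-12,0,0,0],
    [0,0,-12,0,0,0],
    [0,0,-12,0,0,0],
    [0,0,-12,0,0,0],
    [0,0,0,0,0,0],
    [0,0,0,0,0,0],
  ],
)

```text
time: 4.15
tool_pos: [0.3913, -0.2719, 0.0677]
ee_rot: [-3.139, -0.002, 1.48]
wrist_force: [-0.4, 0.0, 0.2]
width: 0.0639
finger_force: 0.0
```

Run:
```python
from h import *
s=optics.snapshot("scene");s0=np.load("pics/scene0.npy")
c=lambda i,x,y:cv2.resize(i[y:y+45,x:x+60],(800,600),interpolation=cv2.INTER_CUBIC)
cv2.imwrite("pics/m6.png",c(s,145,170)[:,:,::-1]);o=sensors.get_obs();print(o["tool_pos"],o["width"],o["wrist_force"])
p=o["tool_pos"];print(proj("scene",[p+[.038,-.0035-.008,0],p+[.038,-.0035+.008,0],p+[-.038,.0035-.008,0],p+[-.038,.0035+.008,0]]).round(1).tolist())
print("prev",proj("scene",[[.4617,-.2846,.107],[.4617,-.2686,.107]]))
```

```text
[ 0.39180331 -0.27248714  0.06875042] 0.06394505003767048 [-0.0397485  -0.36669305  0.21912941]
[[168.0, 199.9], [173.6, 199.8], [174.6, 186.6], [180.0, 186.5]]
prev [[163.86429805 194.13953174]
 [169.78675245 194.0245617 ]]
```

View pics/m6.png

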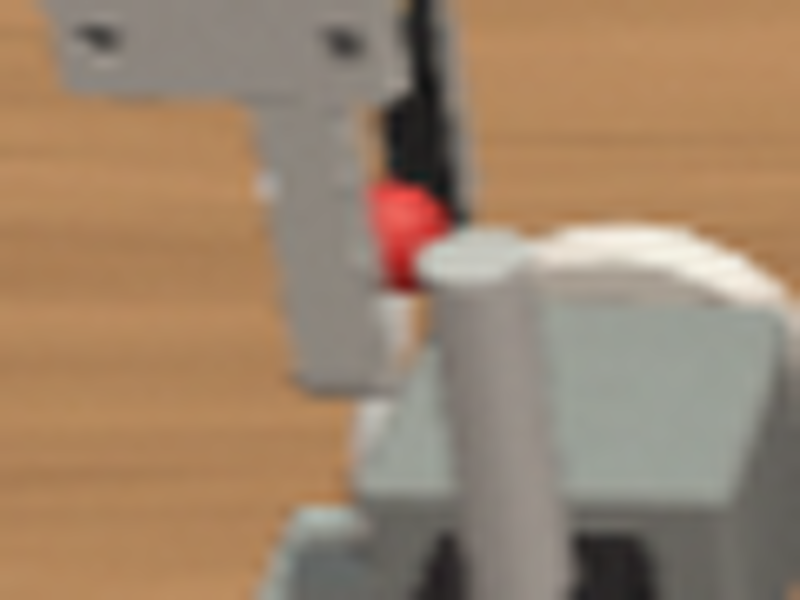

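The near fingertip now shows at (167.5–174.6, 199.3), matching tips level with the TCP, and the knob at (175,187) lies between the two fingers. I'll narrow the jaws and push it up.

Request:
send_rows(
  rows=[
    [0,0,0,0,0,0],
    [0,0,0,0,0,0],
    [0,0,0,0,0,0],
    [0,0,0,0,0,0],
    [0,0,0,0,0,0],
  ],
  grip=31,
)

```text
time: 4.62
tool_pos: [0.392, -0.273, 0.07]
ee_rot: [3.141, 0.0, 1.48]
wrist_force: [0.5, 0.6, -0.1]
width: 0.0342
finger_force: 0.0
```

Request:
send_rows(
  rows=[
    [8,-1,4,0,0,0],
    [8,-1,3,0,0,0],
    [8,-1,3,0,0,0],
    [8,-1,2,0,0,0],
    [8,0,1,0,0,0],
    [8,0,1,0,0,0],
    [2,0,0,0,0,0],
    [0,0,0,0,0,0],
  ],
)

```text
time: 5.28
tool_pos: [0.4428, -0.2766, 0.0833]
ee_rot: [3.141, -0.0, 1.481]
wrist_force: [-0.2, 0.2, 0.1]
width: 0.031
finger_force: 0.0
```

Run:
```python
from h import *
s=optics.snapshot("scene");t=optics.snapshot("top")
m=np.hstack([cv2.resize(s[165:210,145:205],(400,300),interpolation=2),cv2.resize(t[245:290,360:420],(400,300),interpolation=2)])
cv2.imwrite("pics/m7.png",m[:,:,::-1]);o=sensors.get_obs();print(o["tool_pos"],o["width"],o["wrist_force"])
red=lambda i:(i[...,0]>110)&(i[...,1]<80)&(i[...,2]<80)
q=np.argwhere(red(s)[175:205,155:200])+[175,155];print(q.mean(0)[::-1] if len(q) else 0,len(q))
q=np.argwhere(red(t)[220:310,340:440])+[220,340];print(q.mean(0)[::-1] if len(q) else 0,len(q))
```

```text
[ 0.44193699 -0.2765078   0.08312677] 0.030755162055119932 [ 0.32170455 -0.38626115 -0.41546908]
[170.95 191.  ] 20
[390.25 259.5 ] 16
```

View pics/m7.png

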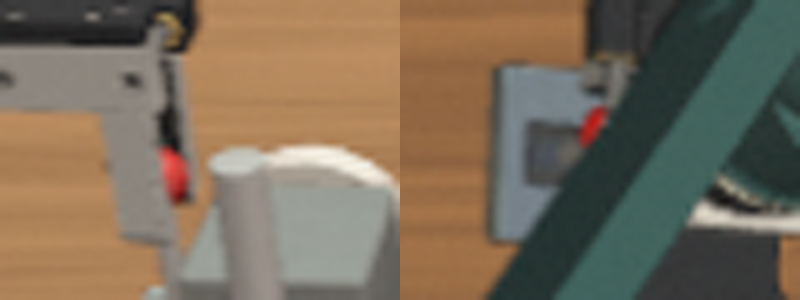

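The knob has swung with the jaws: it now shows at scene (171,191) and top (390,260). I'll open, rise away and measure the lever.

Request:
send_rows(
  rows=[
    [0,0,0,0,0,0],
    [0,0,0,0,0,0],
    [0,0,0,0,0,0],
    [0,0,20,0,0,0],
    [0,0,40,0,0,0],
    [0,0,40,0,0,0],
    [0,0,40,0,0,0],
  ],
  grip=55,
)

```text
time: 5.97
tool_pos: [0.4412, -0.2765, 0.2248]
ee_rot: [-3.141, -0.001, 1.48]
wrist_force: [1.2, -1.6, -0.1]
width: 0.0551
finger_force: 0.0
```

Request:
send_rows(
  rows=[
    [6,33,0,0,0,0.02],
    [6,33,0,0,0,0.02],
    [6,33,0,0,0,0.02],
    [6,33,0,0,0,0.02],
    [6,33,0,0,0,0.02],
    [0,0,0,0,0,0],
  ],
  grip=40,
)

```text
time: 6.47
tool_pos: [0.4723, -0.1069, 0.224]
ee_rot: [3.14, -0.003, 1.587]
wrist_force: [-0.3, -0.3, 0.1]
width: 0.0399
finger_force: 0.0
```

Run:
```python
from h import *
s=optics.snapshot("scene");t=optics.snapshot("top")
red=lambda i:(i[...,0]>110)&(i[...,1]<80)&(i[...,2]<80)
q=np.argwhere(red(s)[175:205,155:200])+[175,155];a=q.mean(0)[::-1];print(a,q.min(0),q.max(0),len(q))
q=np.argwhere(red(t)[240:300,370:410])+[240,370];b=q.mean(0)[::-1];print(b,q.min(0),q.max(0),len(q))
k=tri(a,b);print(k,"angle",.7+np.arctan2(k[0][0]-.440,.08)); c=onz("top",b,.102);print(c,.7+(c[0]-.44)/.08)
```

```text
[168.03703704 191.7037037 ] [188 164] [195 172] 54
[397. 267.] [267 397] [267 397] 1
(array([ 0.4369, -0.285 ,  0.1014]), np.float64(2.44)) angle 0.6612693777271643
[ 0.4375 -0.2902  0.102 ] 0.66875
```

Request:
send_rows(
  rows=[
    [11,30,0,0,0,0.006],
    [11,30,0,0,0,0.006],
    [11,30,0,0,0,0.006],
    [11,30,0,0,0,0.006],
    [11,30,0,0,0,0.006],
    [11,30,0,0,0,0.006],
    [8,28,0,0,0,0.003],
    [0,0,0,0,0,0],
  ],
)

```text
time: 7.23
tool_pos: [0.5468, 0.099, 0.2228]
ee_rot: [-3.141, -0.002, 1.622]
wrist_force: [-0.5, -1.5, 0.0]
width: 0.0401
finger_force: 0.0
```

Run:
```python
from h import *
s=optics.snapshot("scene");t=optics.snapshot("top")
red=lambda i:(i[...,0]>110)&(i[...,1]<80)&(i[...,2]<80)
q=np.argwhere(red(s)[175:205,155:200])+[175,155];a=q.mean(0)[::-1]
q=np.argwhere(red(t)[240:300,370:410])+[240,370];b=q.mean(0)[::-1];print(a,b,len(q))
k=tri(a,b);print(k,"angle",.7+np.arctan2(k[0][0]-.440,.08)); c=onz("top",b,.102);print(c,.7+(c[0]-.44)/.08)
o=sensors.get_obs();print(o["tool_pos"],o["ee_rot"],o["width"])
```

```text
[168.09090909 191.76363636] [392.         265.15053763] 93
(array([ 0.4421, -0.2775,  0.1029]), np.float64(0.18)) angle 0.7262439731946361
[ 0.4422 -0.2782  0.102 ] 0.7274999999999997
[0.54609676 0.09538381 0.22308808] [-3.14070343e+00  1.01759477e-03  1.61860612e+00] 0.03968920487166088
```

The lever measures 0.73 rad, knob at (0.442,-0.278,0.103), which is good. Next I descend over the orange tab.

Request:
send_rows(
  rows=[
    [0,4,-20,0,0,0],
    [0,0,-24,0,0,0],
    [0,0,-24,0,0,0],
    [0,0,-24,0,0,0],
    [0,0,-20,0,0,0],
    [0,0,-12,0,0,0],
    [0,0,-9,0,0,0],
    [0,0,0,0,0,0],
  ],
)

```text
time: 8.0
tool_pos: [0.5447, 0.0988, 0.0888]
ee_rot: [-3.138, 0.0, 1.617]
wrist_force: [-0.3, -0.3, 0.0]
width: 0.0399
finger_force: 0.0
```

Request:
send_rows(
  rows=[
    [0,0,0,0,0,0],
    [0,0,0,0,0,0],
    [0,0,0,0,0,0],
    [0,0,0,0,0,0],
    [0,0,0,0,0,0],
    [0,0,0,0,0,0],
    [0,0,0,0,0,0],
    [0,0,0,0,0,0],
  ],
  grip=2,
)

```text
time: 8.67
tool_pos: [0.5463, 0.1003, 0.0916]
ee_rot: [3.14, -0.0, 1.619]
wrist_force: [0.4, 0.4, 4.1]
width: 0.0095
finger_force: 30.0
```

Gripped at 9.5 mm width with 30 N, which matches the 10 mm tab. Now lift.

Request:
send_rows(
  rows=[
    [0,0,10,0,0,0],
    [0,0,15,0,0,0],
    [0,0,20,0,0,0],
    [0,0,25,0,0,0],
    [0,0,30,0,0,0],
    [0,0,30,0,0,0],
    [0,0,20,0,0,0],
    [0,0,0,0,0,0],
  ],
)

```text
time: 9.33
tool_pos: [0.548, 0.1004, 0.2467]
ee_rot: [3.131, -0.0, 1.619]
wrist_force: [0.5, 0.0, 0.4]
width: 0.0097
finger_force: 30.0
```

Run:
```python
from h import *
s=optics.snapshot("scene")
hs=cv2.cvtColor(s,cv2.COLOR_RGB2HSV);m=((hs[...,0]>4)&(hs[...,0]<13)&(hs[...,1]>185)&(hs[...,2]>120)).astype(np.uint8)
n,l,st,ce=cv2.connectedComponentsWithStats(m)
for i in range(1,n):
    if st[i,4]>80: print(st[i],ce[i])
o=sensors.get_obs();p=o["tool_pos"];print(p,o["ee_rot"],o["width"],o["finger_force"],o["wrist_force"])
# expected face centre: underside = tip-0.0795
u=p-[0,0,.0795];print(proj("scene",[u+[.003,0,.04],u+[.003,0,.0],u+[.003,0,.08]]).round(1).tolist())
# lens check
print("lens tip top px",proj("top",[[.629,-.175,.2],[.6284,-.175,.22]]).round(1).tolist())
```

```text
[0.54704797 0.10032154 0.24343142] [ 3.13577512e+00 -1.62859789e-04  1.61887193e+00] 0.00944690301579352 29.99009817838669 [ 1.11711037 -0.38822119 -0.65410791]
[[309.1, 175.9], [308.2, 189.8], [310.0, 161.4]]
lens tip top px [[353.9, 181.2], [355.5, 179.2]]
```

Run:
```python
from h import *
s=optics.snapshot("scene").astype(int)
print(s[170:182:3,309].tolist())
m=((s[...,0]-s[...,2]>90)&(s[...,0]-s[...,1]>70)&(s[...,1]<120)).astype(np.uint8)
n,l,st,ce=cv2.connectedComponentsWithStats(m)
for i in range(1,n):
    if st[i,4]>40: print(st[i],ce[i].round(1), cv2.minAreaRect(np.argwhere(l==i)[:,::-1].astype(np.float32)))
```

```text
[[154, 83, 46], [154, 83, 45], [154, 82, 45], [154, 82, 45]]
[298 163  24  27 538] [309.6 176.1] ((309.5, 176.0), (26.0, 23.0), 90.0)
[164 187   9   9  63] [168.  190.8] ((168.0, 191.0), (8.0, 8.0), 90.0)
```

The held face is at scene (309.6,176.1) against a predicted (309.1,175.9), upright and at the expected height in the grip. The predicted lens tip also matches the picture. Carry it to the camera.

Request:
send_rows(
  rows=[
    [-5,-20,0,0,0,-0.015],
    [-5,-36,0,0,0,-0.015],
    [-5,-38,0,0,0,-0.015],
    [-5,-38,0,0,0,-0.015],
    [-5,-38,-1,0,0,-0.015],
    [-5,-38,-1,0,0,-0.015],
    [-5,-36,-1,0,0,-0.015],
    [-6,-22,0,0,0,-0.018],
  ],
)

```text
time: 10.1
tool_pos: [0.5028, -0.1686, 0.2337]
ee_rot: [-3.135, -0.001, 1.492]
wrist_force: [-0.3, 0.3, -0.6]
width: 0.0097
finger_force: 30.0
```

Request:
send_rows(
  rows=[
    [0,0,0,0,0,0],
    [0,0,0,0,0,0],
    [0,0,0,0,0,0],
    [0,0,0,0,0,0],
  ],
)

```text
time: 10.43
tool_pos: [0.5047, -0.1645, 0.2365]
ee_rot: [-3.14, -0.001, 1.498]
wrist_force: [1.1, -0.0, -0.4]
width: 0.0101
finger_force: 30.0
```

Run:
```python
from h import *
P=[]
for i in range(8):
    if i<2: (optics.snapshot("scene"),optics.snapshot("top"))
    else: optics.camera_model("top"); optics.snapshot("top")
    o=sensors.get_obs();P.append(np.r_[o["tool_pos"],o["ee_rot"]])
P=np.array(P);print(np.median(P,0).round(4),P.std(0).round(4),o["finger_force"],o["time"])
s=optics.snapshot("scene");t=optics.snapshot("top")
np.save("pics/sF.npy",s)
m=np.hstack([cv2.resize(s[130:235,130:270],(400,300),interpolation=2),cv2.resize(t[120:225,310:450],(400,300),interpolation=2)])
cv2.imwrite("pics/m8.png",m[:,:,::-1])
p=np.median(P,0)[:3];u=p-[0,0,.0795]
print("face px exp",proj("scene",u+[.003,0,.04]).round(1),"ring top",proj("scene",[.645,-.176,.233]).round(1))
si=s.astype(int);mk=((si[...,0]-si[...,2]>80)&(si[...,0]-si[...,1]>60)&(si[...,1]<120)).astype(np.uint8)
n,l,st,ce=cv2.connectedComponentsWithStats(mk)
for i in range(1,n):
    if st[i,4]>25: print(st[i],ce[i].round(1))
```

```text
[ 5.0500e-01 -1.6520e-01  2.3770e-01  3.1413e+00  1.0000e-04  1.4970e+00] [1.0000e-04 4.0000e-04 2.0000e-04 2.0777e+00 2.0000e-04 6.0000e-04] 29.990195631980896 10.9333
face px exp [[203.2 171.8]] ring top [[190.9 186.9]]
[191 159  26  27 609] [203.7 171.7]
[164 187  10   9  73] [168.3 191. ]
```

View pics/m8.png

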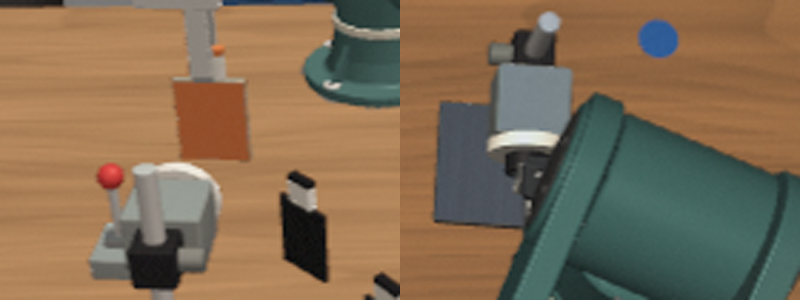

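The face sits at scene (203.7,171.7), predicted (203.2,171.8). It is upright and clear of the head, and the lever still stands. I'll nudge it up 2 mm, settle and hand in.

Request:
send_rows(
  rows=[
    [1,0,2,0,0,0],
    [0,0,0,0,0,0],
    [0,0,0,0,0,0],
    [0,0,0,0,0,0],
    [0,0,0,0,0,0],
  ],
)

```text
time: 11.45
tool_pos: [0.5058, -0.1659, 0.2396]
ee_rot: [3.142, 0.0, 1.496]
wrist_force: [-0.4, 0.3, -0.5]
width: 0.0098
finger_force: 30.0
```

```bash
python3 -c "
from bench import ticket
print(ticket.close_job())"
```

```text
the job is handed in; nothing more can be done
None
```

I handed the job in at about 11.5 s, result not shown: the dimmer lever measured 0.73 rad (0.70 is upright), and the gripper is holding the orange sample upright, facing the lens and about 120 mm from it.

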